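# Hold a top-heavy heater flap on its mark by its spring-coupled crank

## Task

The flap rocker on the test stand is top-heavy and drives only through a soft spring: take the ball knob of the crank, and with the crank alone raise the rocker from its stop until the pointer stands between the two prongs of the clip on the scale, and keep it between them for at least 10 seconds without a break. Do not let the rocker tip over onto its other stop, do not touch the rocker or shift the clip, and leave the plug housing and the tape roll on the bench where they are. Finish while still gripping the knob, with the pointer still between the prongs.

Things in the scene. Friction and masses are not known exactly. Their poses are not given: they have to be found in the camera images.
- stand: Flap test stand, fixed: dark steel base plate 300 x 360 x 12 mm, black uprights, a shaft along the stand's x axis 140 mm above the bench. Origin under the plate's centre, z up, yaw up to 0.3 rad. The crank is on the shaft's -x end (towards the robot), the rocker on the +x side of the white arc scale.
- rocker (a joint): Tilt of the rocker (black beam 300 mm long across the shaft, a steel disc of 60 mm diameter near each end, upright pointer), rad: 0 = pointer straight up, positive = leaning to the stand's -y (right-hand turn about its +x). Stops at -0.5 (start) and +0.5. Top-heavy: with the crank held still it falls away from balance with a time constant of 0.7 to 1 s. Do not touch the rocker.
- pointer_tip (a point): Near the tip of the rocker's aluminium pointer, 150 mm from the shaft, at x = +22 mm of the stand; 6 mm wide, ends 158 mm from the shaft. Whole rocker: nominal 0.95 kg (real 0.85 to 1.25 times, inertia in proportion), centre of mass 6.1 mm from the shaft towards the tip, inertia about the shaft 0.0152 kg m2; bearing drag 0.002 N m s/rad plus 0.0001 N m.
- crank: Black crank, 80 g, balanced by a small steel counterweight below. Origin on the shaft at x = -120 mm of the stand, z along the arm to the knob, x along the shaft. Turns freely, angle in the same sense as the rocker; linked to it only by a coil spring: torque on rocker = 0.034 N m/rad x (crank angle - rocker angle), difference up to 1.5 rad. Left alone it leans as the rocker does.
- knob (a point): Centre of the crank's black ball knob, 34 mm diameter, 110 mm from the shaft axis, clear all round but for the 14 x 8 mm arm below. It starts leaning with the rocker. To lift the rocker off its stop turn the crank past upright to the other side, 0.2 to 0.6 rad beyond; at balance crank and pointer lean to different sides.
- marker (a joint): Angle at which the clip sits on the scale, rad, same zero and sense as rocker: the pointer is midway between the prongs when rocker equals this. Between -0.2 and 0.2. Stiff; not to be shifted.
- clip_mid (a point): Midway between the prongs of the U-shaped aluminium clip on the white arc scale, 150 mm from the shaft axis; z points outward from the shaft, y across the gap. Prongs 36 mm high (up to 168 mm from the axis), 46 mm apart inside, at x = -4 mm of the stand; the pointer passes on their +x side.
- connector: Black and grey plug housing, about 90 x 34 x 36 mm, lying on the bench to the left; origin under the black part. Leave it alone.
- tape: Roll of black tape lying flat, 90 mm diameter, 22 mm high, on the right; origin under its centre. Leave it alone.

How it is judged:
By the outcome, as a careful person would: the job done as asked, in the order asked, and still so for the second after the job is handed in, while the arm keeps its last pose, push and grip.
It also fails if it takes over 64 s, if anything falls off the work surface, if the arm or the gripper's body presses on something with over 40 N, if the wrist force passes 120 N, or if a joint passes its speed limit or range.

## Robot

A 6-joint arm with a two-finger parallel gripper is mounted at the origin on the work surface. World frame = base frame: x ahead of the robot, y to its left, z up, the work surface at z = 0. Lengths are in mm, angles in rad, forces in N, time in s.
With the tool pointing down it reaches from about 350 to 1000 mm from the base axis. Payload 7.1 kg.
Tool frame: the origin (TCP) lies at the very end of the fingers, on their centre line; the grasp point (between the pads) lies arm.pinch_z behind it (arm.pinch_z is the distance from the TCP to the grasp point, in mm); z points along the fingers, y is the line along which they close (so a half turn about z gives the same grasp; the last joint's range is limited). The gripper opens to 85 mm and grips with 20 to 120 N. Pads are 22 mm wide; open, the fingers measure 114 mm over their backs; the gripper's body (76 mm by 85 mm) begins 54 mm behind the grasp point. The pads swing forward as they close: fully open they stand 13 mm farther back than shut.
Start: joints at [-1.342, 0.423, 1.63, -0, 1.089, -0.019], TCP at [153.314, -605.888, 231.319] pointing down, gripper open.
Joint ranges: [-3, 3], [-0.9, 2.11], [0.09, 2.58], [-1.31, 4.45], [0.11, 2.69], [-2.54, 2.54]. Speed limits (rad/s): [2.39, 2.39, 3.01, 3.14, 3.14, 3.14].

## Interface

Orientations are given as a unit quaternion [x, y, z, w].
In Python, from plant import arm, let_go, grasp, solver, sense, snapshot, order, look_for, masks_of, landmark_of gives the robot as it stands. Calls block until the motion is done:
- arm.move_ptp(position, orientation): joint-space move of the TCP to a pose.
- arm.line_to(position, frame=None, rate=150): straight line of the TCP; frame=None keeps the orientation; rate is the mean speed in mm/s.
- arm.set_joints(angles): joint-space move.
- let_go() and grasp(squeeze=None): open the fingers fully, or close them until they stop; squeeze is the grip in N (None keeps the last).
- arm.dwell(seconds).
- solver.solve_ik(position, orientation): joint angles nearest the present ones, or None.
- sense(): the state.
- snapshot(name): name is "side" or "top" or "wrist"; returns a dict with "image" (420x560x3 uint8, red, green, blue), "K" (3x3 intrinsics, pixels), "xyz" and "rotation" of the camera in the world. Camera axes: x right, y down, z forward; pixel columns grow to the right and rows downward; lengths in mm; the calibration is good to about 2 mm. A picture is of the moment at which its call begins. There is no depth.
A pose or a line that the arm cannot do raises arm.IKError and nothing moves.
- order.job_done(): hands the job in; it is judged then, once.
Trained networks look in a picture, given as the dict that the camera call returned (one of the last four; its "shot" number tells which), for a name from the list of things; names that differ only in an ending like _2 or _b are one class to them, and where a whole thing is asked for, a point or a joint stands for the part that bears it (a point fixed in the world has none). Each returns a list of dicts, best first, with "p" (0 to 1); they miss things now and then, are a little off and sometimes report something else, mostly with a low value. They report only what shows in the picture. A call takes as long as a camera call.
- look_for(name, picture): "box" ([left, top, width, height] in pixels, round what is visible of it).
- masks_of(name, picture): "pixels" (420x560 bool, what is visible of it) and "box" ([left, top, width, height] in pixels, round what is visible of it).
- landmark_of(name, picture): "position" ([column, row] in pixels: a listed point, or the origin of a listed thing).
The state is a dict: "time": time; "q": joint angles; "dq": joint speeds; "joint_efforts": joint torques, N m; "tcp_pos": TCP position; "tcp_rot": TCP orientation; "contact_force": force on the tool from outside, world axes, zero at the start; "wrist_torque": the same for the moment, N m; "opening": finger opening in mm; "grip_force": force on a finger pad.
Only numpy, scipy, OpenCV 4.12 (cv2) and the standard library are available. Lean on these libraries where they do the work, as an engineer would, in place of code of your own. Each camera call takes 0.05 s, during which the arm holds its last target. There are 200 camera calls.

## Working session

There is one attempt and no reset: what is moved stays moved. The work goes in short steps, each a Python script; the robot and the scene stay as the last script left them, time stands still between calls to the robot, and variables do not carry over. Pictures are saved under pics/ and viewed, at most 10 in all, crops included, and the job is handed in when it is done.

```bash
ls; mkdir -p pics; python3 - <<'E'
from plant import *
import cv2,numpy as np
print(sense(), arm.pinch_z)
for n in ("side","top"):
    s=snapshot(n); cv2.imwrite(f"pics/{n}0.png",s["image"][:,:,::-1])
    print(n,s["K"].tolist(),s["xyz"],np.array(s["rotation"]).tolist())
    for k in ("stand","crank","knob","pointer_tip","clip_mid","connector","tape"):
        print(k,[(np.round(d["position"],1).tolist(),round(d["p"],2)) for d in landmark_of(k,s)[:2]])
print(sense()["time"])
E
```

```text
pics
{'time': 0.0, 'q': array([-1.34200616e+00,  4.23858677e-01,  1.63069479e+00,  2.57635154e-05,
        1.08859873e+00, -1.89948662e-02]), 'dq': array([ 6.68064144e-04,  4.99382462e-05, -2.14220469e-04, -1.27780977e-03,
       -3.46383740e-04,  4.24302114e-04]), 'joint_efforts': array([-7.88085963e-04, -5.57383239e+01, -2.81745207e+01, -1.58564953e-04,
        7.18425974e-03, -2.79898472e-06]), 'tcp_pos': array([ 153.1956985 , -605.36661928,  230.53267059]), 'tcp_rot': array([ 9.92335571e-01,  1.23569842e-01, -7.03010411e-05, -7.76683162e-04]), 'contact_force': array([ 0.55225197, -0.16783315,  0.09968205]), 'wrist_torque': array([0.06868611, 0.03284384, 0.0171568 ]), 'grip_force': 0.0, 'opening': 85.34798527674661} 18.700000000000003
side [[413.013441727393, 0.0, 281.37958072256555], [0.0, 413.013441727393, 210.94182255459697], [0.0, 0.0, 1.0]] [266.1384942 634.6235535 953.7038009] [-0.17357411886555016, 0.9181338061824238, -0.35008922887886346, 0.06587769750094631]
stand [([252.2, 240.1], 0.58), ([227.8, 190.9], 0.52)]
crank [([292.8, 215.0], 0.67)]
knob [([290.2, 207.8], 0.58)]
pointer_tip [([227.3, 190.2], 0.82)]
clip_mid [([247.2, 160.7], 0.55)]
connector [([282.0, 379.0], 0.65)]
tape [([362.9, 191.6], 0.88)]
top [[439.46289003390615, 0.0, 284.10423107124313], [0.0, 439.46289003390615, 216.42395794415015], [0.0, 0.0, 1.0]] [ 369.23323743  -29.553929   1179.8225383 ] [0.7066461657661637, -0.7037401508014619, 0.04162704057155169, -0.06056555168715568]
stand [([291.4, 186.9], 0.79)]
crank [([302.7, 226.6], 0.77)]
knob [([277.4, 225.9], 0.65)]
pointer_tip [([257.7, 158.1], 0.84)]
clip_mid [([303.5, 161.2], 0.4)]
connector [([165.4, 270.9], 0.86)]
tape [([417.5, 287.2], 0.75)]
0.8
```

View pics/side0.png

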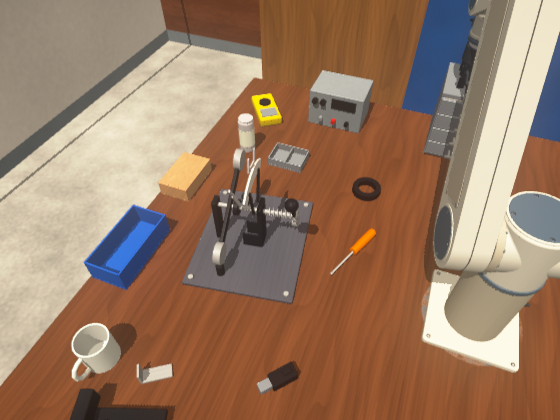

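View pics/top0.png

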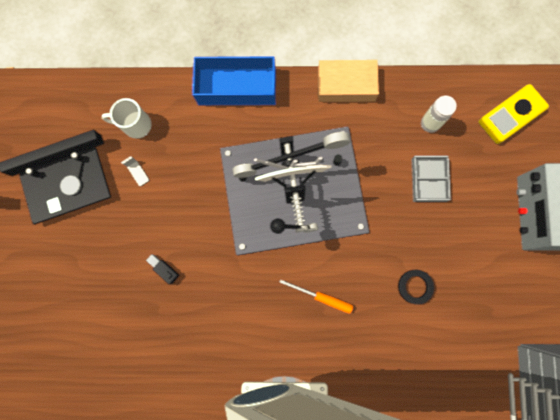

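```bash
cat > h.py <<'E'
from plant import *
import cv2,numpy as np
from scipy.spatial.transform import Rotation as R
def proj(s,P):
    p=R.from_quat(s["rotation"]).inv().apply(np.atleast_2d(P)-s["xyz"]); p=p@np.array(s["K"]).T
    return p[:,:2]/p[:,2:]
def world(st,P):
    x,y,yaw=st; return R.from_euler("z",yaw).apply(np.atleast_2d(P))+[x,y,0]
def shaft(x,r,a):  # leaning to -y for +a (right-hand turn about +x)
    return [x,-r*np.sin(a),140+r*np.cos(a)]
E
cat > fit.py <<'E'
from h import *
from scipy.optimize import least_squares
S={n:snapshot(n) for n in ("side","top")}
obs=[]
for n,s in S.items():
    for k in ("knob","pointer_tip","clip_mid"):
        for d in landmark_of(k,s)[:1]: obs.append((n,k,d["position"]))
C=[[150,180,12],[150,-180,12],[-150,-180,12],[-150,180,12]]
pc=[(221,151),(349,128),(369,232),(237,254)]
def pts(v): return {"knob":shaft(-120,110,v[4]),"pointer_tip":shaft(22,150,-.5),"clip_mid":shaft(-4,150,v[3])}
def res(v):
    r=[proj(S["top"],world(v[:3],C))-pc]
    P=pts(v)
    for n,k,o in obs: r.append((proj(S[n],world(v[:3],P[k]))-o)*(0.7))
    return np.concatenate([a.ravel() for a in r])
f=least_squares(res,[500,0,0.1,0,-.5],x_scale=[100,100,.1,.1,.1],loss="soft_l1")
print(f.x); v=f.x
for (n,k,o),r in zip(obs,res(v)[8:].reshape(-1,2)/.7): print(n,k,np.round(o),np.round(r,1))
print(np.round(res(v)[:8],1))
tiles=[]
for n,s in S.items():
    im=s["image"][:,:,::-1].copy(); P=pts(v)
    im=cv2.resize(im,None,fx=4,fy=4,interpolation=cv2.INTER_CUBIC)
    L=C+list(P.values())+[shaft(-4,150,a) for a in (-.4,-.2,.2,.4)]
    q=proj(s,world(v[:3],L))*4+1.5
    for i,p in enumerate(q): cv2.circle(im,tuple(int(a) for a in p),3,[(0,0,255),(0,255,0),(255,255,0)][(i>=4)+(i>=7)],-1)
    c=q[4:].mean(0).astype(int); tiles.append(im[c[1]-240:c[1]+240,c[0]-200:c[0]+200])
cv2.imwrite("pics/fit.png",np.hstack(tiles))
E
python3 fit.py
```

```text
[ 6.11555058e+02 -2.41462306e+01  1.72456145e-01  1.73895985e-01
 -5.59153942e-01]
side knob [292. 207.] [-0.8 -1.2]
side pointer_tip [229. 190.] [ 2.1 -0. ]
side clip_mid [281. 380.] [ -29.7 -221. ]
top knob [277. 227.] [-0.9  0.4]
top pointer_tip [260. 161.] [-1.1 -0.1]
top clip_mid [306. 162.] [-0.2  1.2]
[-0.5 -2.5  0.2 -1.5  1.3  1.2 -0.2  1.9]
```

View pics/fit.png

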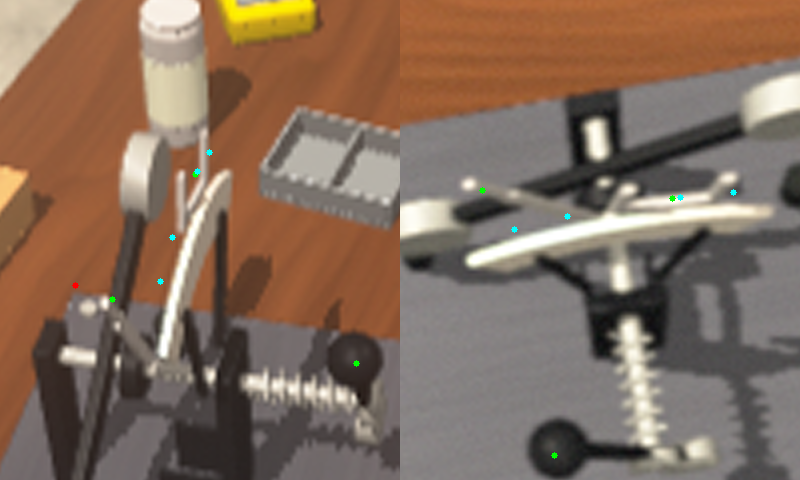

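```bash
python3 - <<'E'
from h import *
for c in (-.54,0,.7): q=solver.solve_ik(*tool(c,0,tilt=0)); print(c,None if q is None else q.round(2))
arm.move_ptp(*tool(-.54,100,tilt=0)); print(sense()["time"],sense()["opening"])
s=snapshot("top"); w=snapshot("wrist"); sd=snapshot("side")
for n,p in (("top",s),("wrist",w),("side",sd)):
    for k in ("knob","pointer_tip"): print(n,k,[(np.round(d["position"],1).tolist(),round(d["p"],2)) for d in landmark_of(k,p)[:1]])
    print(proj(p,world(ST,[shaft(-120,110,-.54),shaft(22,150,-.5)])).round(1).tolist())
t=cv2.resize(s["image"][100:300,180:410],None,fx=2,fy=2)
cv2.imwrite("pics/pre.png",np.hstack([t,cv2.resize(w["image"],None,fx=.6,fy=.6)[:t.shape[0]] if 0 else cv2.resize(w["image"],(340,400))])[:,:,::-1])
E
```

```text
-0.54 [-0.    0.24  1.95 -0.    0.96 -0.17]
0 [-0.11  0.23  1.91 -0.    1.   -0.29]
0.7 [-0.25  0.3   1.89 -0.    0.95 -0.42]
6.05 85.41099435365108
top knob []
top pointer_tip []
[[277.2, 227.1], [258.5, 161.0]]
wrist knob [([278.8, 209.7], 0.65)]
wrist pointer_tip [([527.0, 202.5], 0.82)]
[[276.8, 214.2], [522.5, 208.7]]
side knob [([292.3, 206.6], 0.54)]
side pointer_tip [([228.6, 194.2], 0.65)]
[[291.8, 205.2], [230.7, 190.1]]
```

View pics/pre.png

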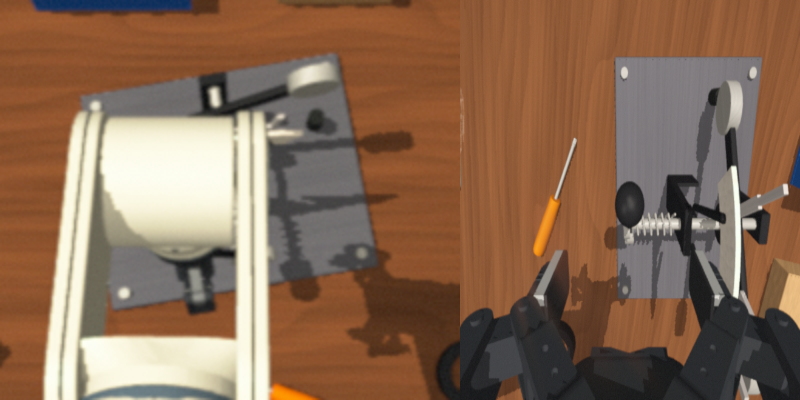

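```bash
python3 - <<'E'
from h import *
T=.55
for c in (-.54,-.1,.2,.7): q=solver.solve_ik(*tool(c,0,tilt=T)); print(c,None if q is None else q.round(2))
arm.move_ptp(*tool(-.54,100,tilt=T)); print(sense()["time"],sense()["opening"])
s=snapshot("top"); w=snapshot("wrist"); sd=snapshot("side")
for n,p in (("top",s),("wrist",w),("side",sd)):
    for k in ("knob","pointer_tip","clip_mid"): print(n,k,[(np.round(d["position"],1).tolist(),round(d["p"],2)) for d in landmark_of(k,p)[:1]])
    print(proj(p,world(ST,[shaft(-120,110,-.54),shaft(22,150,-.5),shaft(-4,150,MK)])).round(1).tolist())
t=cv2.resize(s["image"][100:300,180:410],None,fx=2,fy=2)
cv2.imwrite("pics/pre2.png",np.hstack([t,cv2.resize(sd["image"][100:300,160:330],(340,400))])[:,:,::-1])
E
```

```text
-0.54 [-0.28  0.36  1.89  0.53  1.21 -0.72]
-0.1 [-0.36  0.36  1.84  0.49  1.28 -0.75]
0.2 [-0.41  0.39  1.8   0.47  1.3  -0.79]
0.7 [-0.48  0.46  1.76  0.45  1.31 -0.85]
7.0583 85.13809727513406
top knob [([279.2, 226.5], 0.81)]
top pointer_tip []
top clip_mid [([306.1, 162.2], 0.6)]
[[277.2, 227.1], [258.5, 161.0], [305.9, 163.0]]
wrist knob []
wrist pointer_tip [([515.8, 170.6], 0.78)]
wrist clip_mid []
[[277.4, 214.3], [514.2, 174.9], [519.5, 355.5]]
side knob [([290.9, 207.2], 0.48)]
side pointer_tip [([228.5, 191.5], 0.84)]
side clip_mid [([247.8, 160.1], 0.48)]
[[291.8, 205.2], [230.7, 190.1], [251.6, 158.9]]
```

View pics/pre2.png

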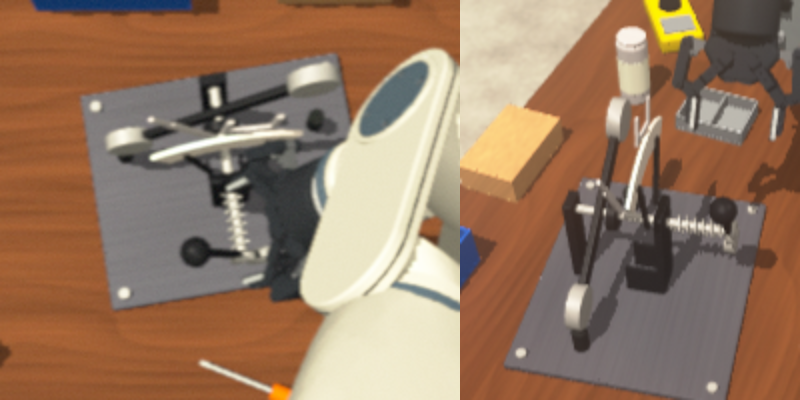

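```bash
python3 - <<'E'
from h import *
T=.55
f0=sense()["contact_force"]
p,o=tool(-.51,100,tilt=T); arm.line_to(p,o,rate=200)
p,o=tool(-.51,0,tilt=T); arm.line_to(p,o,rate=120)
print("at",sense()["time"],sense()["contact_force"]-f0)
grasp(40); s=sense(); print(s["time"],s["opening"],s["grip_force"],s["contact_force"]-f0,s["wrist_torque"],s["tcp_pos"]-p)
t=snapshot("top"); sd=snapshot("side")
np.save("ref_top.npy",t["image"]); np.save("ref_side.npy",sd["image"])
a=cv2.resize(t["image"][100:300,180:410],None,fx=2,fy=2)
cv2.imwrite("pics/grip.png",np.hstack([a,cv2.resize(sd["image"][100:300,160:330],(340,400))])[:,:,::-1])
E
```

```text
at 8.8917 [-0.44715751 -0.5208527   1.02135303]
9.4333 31.738812141868433 39.52007710933685 [2.73932175 0.55086381 2.58504991] [ 0.00421915 -0.36760013 -0.20060863] [0.62995232 0.01850463 0.41228391]
```

View pics/grip.png

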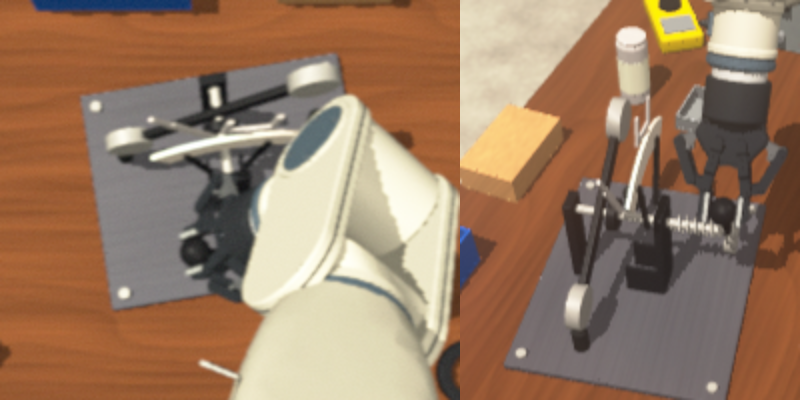

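```bash
cat >> h.py <<'E'
T=.55
AN=np.arange(-.62,.5,.01); RR=np.arange(138,157,3.)
def prof(s,img=None):
    img=s["image"] if img is None else img
    P=[shaft(22,r,a) for a in AN for r in RR]
    uv=proj(s,world(ST,P)).astype(np.float32).reshape(len(AN),len(RR),2)
    g=cv2.cvtColor(img,cv2.COLOR_RGB2GRAY)
    return cv2.remap(g.astype(np.float32),uv[...,0].copy(),uv[...,1].copy(),cv2.INTER_LINEAR).mean(1)
def crank(c,rate=120):
    p,o=tool(c,tilt=T); arm.line_to(p,o,rate=rate)
E
python3 - <<'E'
from h import *
for c in (-.38,-.25,-.12,0.):
    crank(c); s=sense(); print(c,s["time"],s["contact_force"].round(1),s["wrist_torque"].round(2),s["opening"],s["grip_force"])
t=snapshot("top"); sd=snapshot("side")
for n,s in (("top",t),("side",sd)):
    r=np.load(f"ref_{n}.npy"); print(n,"old",prof(s,r)[::2].astype(int)); print("new",prof(s)[::2].astype(int))
    np.save(f"ref_{n}.npy",s["image"])
a=cv2.resize(t["image"][100:300,180:410],None,fx=2,fy=2)
cv2.imwrite("pics/c0.png",np.hstack([a,cv2.resize(sd["image"][100:300,160:330],(340,400))])[:,:,::-1])
E
```

```text
-0.38 9.8 [4.7 2.4 2.3] [ 0.41 -0.54 -0.56] 31.589675403767238 40.28425633907318
-0.25 10.0667 [5.5 2.2 0.1] [ 0.13 -0.81 -0.5 ] 31.697003724314193 40.304131507873535
-0.12 10.3333 [ 6.8  2.2 -1.2] [ 0.11 -0.88 -0.53] 31.8791354706797 40.33660054206848
0.0 10.5917 [ 5.8  2.1 -1.1] [ 0.12 -0.95 -0.56] 32.00846025997279 40.337896943092346
top old [115 111 109 109 118 123 127 132 136 135 129 119 111 105 104 102 100  99
  96  94  92  88  84  69  47  42  48  72  99  91  64  51  53  53  53  52
  49  47  43  40  38  38  37  37  39  45  54  66  77  86  97 107 115 120
 122 123 124]
new [114 110 109 110 117 123 128 133 136 135 129 119 111 105 103 102  99  98
  95  94  91  88  85  70  48  43  48  72  99  90  63  52  52  53  52  51
  48  47  43  41  38  39  36  37  40  45  53  64  76  86  98 107 115 120
 123 124 124]
side old [ 77  85  93 100 123 121  93  77  75  72  74  76  74  73  74  75  73  72
  73  73  71  71  71  71  70  75  87 101 118 137 155 166 175 177 160 136
 120 120 115 105 106 106 105 105 105 105 105 105 106 109 114 119 123 126
 130 131 131]
new [ 77  84  93 100 122 121  93  77  75  73  73  76  74  73  74  74  72  72
  74  73  71  70  71  71  70  75  86 101 118 136 154 166 175 176 160 135
 119 119 114 105 105 105 104 104 104 104 104 104 105 109 113 118 122 126
 129 130 130]
```

View pics/c0.png

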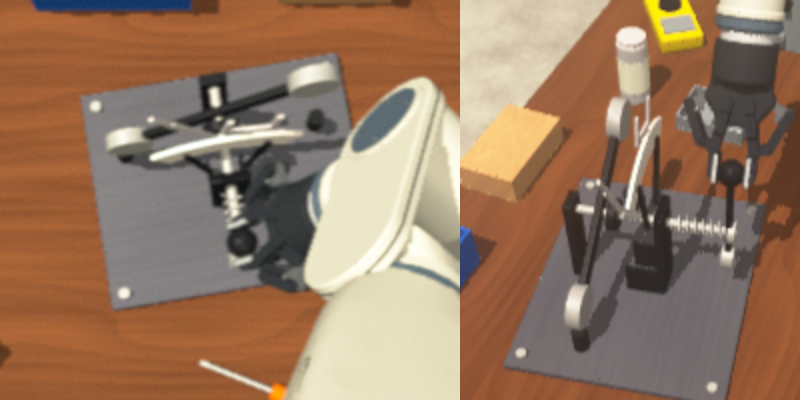

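```bash
cat >> h.py <<'E'
REF=None
def diffprof(s):
    global REF
    if REF is None: REF=prof(s,np.load("ref_top.npy"))
    return prof(s)-REF
def contrast(D,h=2,g=7):
    c=np.convolve(D,np.ones(2*h+1)/(2*h+1),"same")
    return c-.5*(np.roll(c,g)+np.roll(c,-g))
E
python3 - <<'E'
from h import *
c=.12; crank(c); L=[]; ret=False; n0=0
for i in range(26):
    s=sense(); t=snapshot("top"); D=diffprof(t); C=contrast(D); L.append((s["time"],c,t["image"].copy()))
    m=(AN>-.44)&(AN<.4); j=np.argmax(np.where(m,D,-99)); k=np.argmax(np.where(m,C,-99)); j0=np.argmin(abs(AN+.46))
    print(round(s["time"],2),round(c,3),"drop",int(D[j0]),"D",AN[j].round(2),int(D[j]),"C",AN[k].round(2),int(C[k]))
    if not ret and D[j0]<-12 : n0+=1
    if n0>=2: ret=True
    if ret: 
        if c<=.1: 
            n0+=1
            if n0>6: break
        c=max(c-.12,0.1)
    else: c=min(c+.04,.75)
    crank(c,150)
np.savez("log.npz",t=[l[0] for l in L],c=[l[1] for l in L],im=[l[2][90:240,200:400] for l in L])
E
```

```text
10.95 0.12 drop 0 D 0.22 3 C -0.05 2
11.25 0.16 drop -1 D 0.05 1 C -0.05 1
11.55 0.2 drop 0 D 0.14 2 C 0.29 1
11.85 0.24 drop -1 D 0.08 1 C -0.29 1
12.15 0.28 drop -1 D 0.05 2 C -0.06 1
12.45 0.32 drop -1 D 0.23 2 C -0.17 1
12.75 0.36 drop -2 D 0.29 1 C 0.07 1
13.05 0.4 drop -2 D 0.05 1 C 0.09 1
13.35 0.44 drop -2 D 0.29 1 C 0.29 2
13.65 0.48 drop -4 D -0.02 3 C -0.4 4
13.95 0.52 drop -9 D -0.39 8 C -0.39 11
14.25 0.56 drop -20 D -0.37 14 C -0.38 23
14.55 0.6 drop -45 D 0.17 22 C -0.35 29
14.85 0.48 drop -51 D 0.17 33 C -0.28 28
15.15 0.36 drop -58 D -0.15 48 C -0.17 38
15.45 0.24 drop -59 D -0.15 51 C -0.16 44
15.75 0.12 drop -53 D -0.22 39 C -0.22 30
16.05 0.1 drop -44 D 0.17 30 C -0.34 33
16.35 0.1 drop 0 D -0.05 1 C -0.04 1
16.65 0.1 drop 0 D 0.09 2 C 0.08 1
16.95 0.1 drop 0 D 0.22 2 C -0.04 1
17.25 0.1 drop 0 D 0.23 2 C 0.12 1
```

```bash
cat >> h.py <<'E'
KS,MGL,IN=.034,.95*9.81*.0061,.0152
def acc(r,w,c,k,d): return (k*MGL*np.sin(r)+KS*(c+d-r)-.002*w-.0001*np.tanh(w/.01))/(k*IN)
def advance(r,w,c0,c1,k,d,T,t0=.05,tm=.25,stop=True):
    n=max(int(round(T/.01)),1); h=T/n
    for i in range(n):
        s=np.clip(((i+.5)*h-t0)/tm,0,1); c=c0+(c1-c0)*s*s*(3-2*s)
        w+=h*acc(r,w,c,k,d); r+=h*w
        if stop and r<-.5: r,w=-.5,max(w,0)
    return r,w
def measure(D,pred=None,gate=.16):
    C=contrast(D); m=(AN>-.43)&(AN<.42)
    if pred is not None: m&=abs(AN-pred)<gate
    if not m.any(): return None,0
    j=np.argmax(np.where(m,C,-99)); j=min(max(j,1),len(AN)-2)
    w=np.clip(C[j-4:j+5],0,None)
    return (AN[j-4:j+5]*w).sum()/max(w.sum(),1e-6),C[j]
E
python3 - <<'E'
from h import *
from scipy.optimize import least_squares
s=snapshot("top"); L=np.load("log.npz"); t,c=L["t"],L["c"]; Z=[]
for im in L["im"]:
    f=np.load("ref_top.npy").copy(); f[90:240,200:400]=im; s["image"]=f; D=diffprof(s); C=contrast(D)
    a,q=measure(D); Z.append(a if q>20 else np.nan)
    if q>20: print(round(a,3),int(q),"others 0..0.3:",C[(AN>0)&(AN<.35)].round().astype(int)[::3])
Z=np.array(Z); ok=~np.isnan(Z)
def sim(v):
    k,d,b=v; r,w=-.5,0.; o=[r]
    for i in range(len(t)-1): r,w=advance(r,w,c[i],c[i+1],k,d,t[i+1]-t[i]); o.append(r)
    return np.array(o)+b
best=None
for k0 in (.9,1.05,1.2):
    f=least_squares(lambda v:np.r_[(sim(v)-Z)[ok]/.02,(np.minimum(sim(v)[:9]+.49-v[2],0)),v[1]/.06,v[2]/.03],[k0,0,0],diff_step=1e-3)
    print(f.x,f.cost)
    if best is None or f.cost<best.cost: best=f
print(np.c_[t,c,Z,sim(best.x)].round(3)[8:20])
E
```

```text
-0.383 23 others 0..0.3: [-1  0  0  1  4  5  2  2  4  3 -1 -7]
-0.35 29 others 0..0.3: [ -1  -2   0   2   3   5   6   8  10   9   1 -10]
-0.282 28 others 0..0.3: [-3  0  2  1  1  4  6  9 14 15  9 -2]
-0.174 38 others 0..0.3: [-5 -3  1  1  0  2  4  9 14 15 11  4]
-0.163 44 others 0..0.3: [-4 -5  0  2  2  3  4  8 13 14 11  4]
-0.218 30 others 0..0.3: [-3 -3  0  1  1  3  5 10 14 15 11  3]
-0.341 33 others 0..0.3: [-1 -2  0  1  1  4  7 10 12 10  1 -9]
[ 0.85423352 -0.29638975  0.12123256] 31.459605232720037
[ 0.85423349 -0.29638977  0.12123256] 31.45960522357351
[ 0.85423409 -0.29638932  0.12123264] 31.45960540162286
[[13.35   0.44     nan -0.379]
 [13.65   0.48     nan -0.379]
 [13.95   0.52     nan -0.378]
 [14.25   0.56  -0.383 -0.369]
 [14.55   0.6   -0.35  -0.343]
 [14.85   0.48  -0.282 -0.294]
 [15.15   0.36  -0.174 -0.24 ]
 [15.45   0.24  -0.163 -0.207]
 [15.75   0.12  -0.218 -0.217]
 [16.05   0.1   -0.341 -0.294]
 [16.35   0.1      nan -0.379]
 [16.65   0.1      nan -0.379]]
```

```bash
python3 - <<'E'
from h import *
s=snapshot("top"); sd=snapshot("side"); S=sense(); print(S["time"],S["contact_force"].round(1),S["opening"],S["tcp_pos"]-tool(.1,tilt=T)[0])
for n,p in (("top",s),("side",sd)):
    print(n,[(d["position"],d["p"]) for d in landmark_of("knob",p)[:1]],proj(p,world(ST,[shaft(-120,110,.1),shaft(-120,110,-.1)])).round(1).tolist())
L=np.load("log.npz"); tiles=[]
pts=proj(s,world(ST,[shaft(22,157,a) for a in np.arange(-.5,.31,.1)]))
for i in (0,11,12,13,14,15,16,17):
    im=cv2.resize(L["im"][i][40:90,40:140],None,fx=4,fy=4,interpolation=cv2.INTER_CUBIC)
    for p in pts: cv2.circle(im,(int((p[0]-240)*4+1.5),int((p[1]-130)*4+1.5)-14),1,(255,0,0),-1)
    cv2.putText(im,str(L["t"][i].round(2)),(5,190),0,.5,(255,255,0)); tiles.append(im[:150] if 0 else im[:148])
cv2.imwrite("pics/m.png",np.vstack([np.hstack(tiles[j:j+2]) for j in (0,2,4,6)])[:600,:,::-1])
E
```

```text
17.45 [0.1 0.5 0.4] 0.217513684292605 [-0.00343256 -0.00486431 -0.01162356]
top [([280.9, 225.1], 0.68)] [[308.1, 220.9], [298.0, 222.6]]
side [([289.7, 204.0], 0.77)] [[297.0, 181.1], [295.4, 187.3]]
```

View pics/m.png

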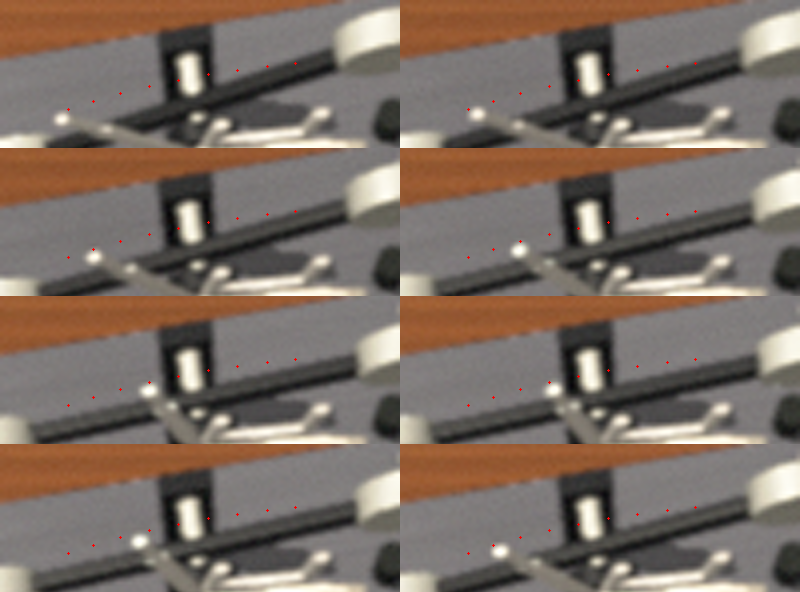

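```bash
cat > regrasp.py <<'E'
from h import *
p,o=tool(.1,60,tilt=T); arm.line_to(p,o,rate=250); let_go()
p,o=tool(-.51,60,tilt=T,dx=1); arm.line_to(p,o,rate=250)
for dep in (5,9,1):
    p,o=tool(-.51,-dep,tilt=T,dx=1); arm.line_to(p,o,rate=150)
    grasp(80); s=sense(); print(dep,s["time"],s["opening"],s["grip_force"],s["contact_force"].round(1),s["wrist_torque"].round(2))
    if s["opening"]>33.2: break
    if dep!=1: let_go()
E
python3 regrasp.py
```

```text
5 20.2833 31.233786221644273 78.77405405044556 [-2.8  0.4  4.3] [0.23 0.34 0.13]
9 21.6667 31.517859645089366 78.81333589553833 [-2.6  0.9  2.6] [0.02 0.26 0.09]
1 23.05 31.000281687696805 78.86079668998718 [-1.7  0.8  2. ] [-0.02  0.28  0.12]
```

```bash
cat >> h.py <<'E'
DEP=7
def pose(c,back=0): return tool(c,-DEP+back,tilt=.55+.4*c,dx=.5)
def crank(c,rate=150):
    p,o=pose(c); arm.line_to(p,o,rate=rate)
E
python3 - <<'E'
from h import *
for c in (-.3,.3,.7): q=solver.solve_ik(*pose(c)); print(None if q is None else q.round(2))
let_go(); p,o=pose(-.51); arm.line_to(p,o,rate=100); grasp(100)
for c in (-.51,-.38,-.25,-.12,0.,.1):
    crank(c); s=sense(); print(c,round(s["time"],2),s["contact_force"].round(1),s["wrist_torque"].round(2),s["opening"].round(2),s["grip_force"].round(1))
t=snapshot("top"); sd=snapshot("side"); w=snapshot("wrist")
for n,p in (("top",t),("side",sd)):
    print(n,[(d["position"],d["p"]) for d in landmark_of("knob",p)[:1]],proj(p,world(ST,[shaft(-120,110,.1),pose(.1)[0]])).round(1).tolist())
z=lambda im,r,c:cv2.resize(im[r:r+60,c:c+53],(265,300),interpolation=cv2.INTER_CUBIC)
cv2.imwrite("pics/g2.png",np.hstack([z(t["image"],190,275),z(sd["image"],155,268),cv2.resize(w["image"][60:360,:],(265,300))])[:,:,::-1])
E
```

```text
[-0.27  0.32  1.88  0.42  1.16 -0.65]
[-0.45  0.45  1.78  0.54  1.38 -0.86]
[-0.55  0.58  1.7   0.59  1.5  -0.96]Traceback (most recent call last):
  File "<stdin>", line 5, in <module>
AttributeError: 'float' object has no attribute 'round'
```

```bash
python3 - <<'E'
from h import *
for c in (-.38,-.25,-.12,0.,.1):
    crank(c); s=sense(); print(c,round(s["time"],2),s["contact_force"].round(1),s["wrist_torque"].round(2),round(s["opening"],2),round(float(s["grip_force"]),1))
t=snapshot("top"); sd=snapshot("side"); w=snapshot("wrist")
for n,p in (("top",t),("side",sd)):
    print(n,[(d["position"],d["p"]) for d in landmark_of("knob",p)[:1]],proj(p,world(ST,[shaft(-120,110,.1),pose(.1)[0]])).round(1).tolist())
z=lambda im,r,c:cv2.resize(im[r:r+60,c:c+53],(265,300),interpolation=cv2.INTER_CUBIC)
cv2.imwrite("pics/g2.png",np.hstack([z(t["image"],190,275),z(sd["image"],155,268),cv2.resize(w["image"][60:360,:],(265,300))])[:,:,::-1])
E
```

```text
-0.38 25.03 [ 3.1  2.4 -4. ] [ 0.31 -0.36 -0.06] 30.8 100.7
-0.25 25.28 [ 3.2  4.6 -2.1] [ 0.57 -0.01 -0.12] 30.21 100.6
-0.12 25.53 [1.5 5.1 3. ] [0.92 0.   0.04] 30.51 100.3
0.0 25.78 [1.4 3.4 5. ] [1.19 0.06 0.26] 30.63 100.4
0.1 26.03 [-0.1  0.1 -0.3] [-0.28 -0.06  0.01] 9.3 0.0
top [([278.9, 223.9], 0.81)] [[308.1, 220.9], [275.8, -31.0]]
side [([288.5, 214.9], 0.61)] [[297.0, 181.1], [77.2, 147.7]]
```

View pics/g2.png

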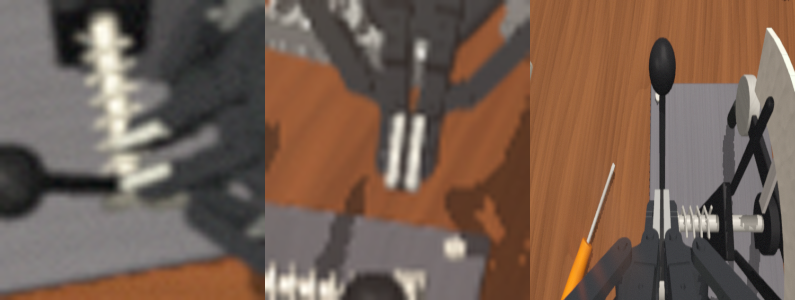

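```bash
cat > ctl.py <<'E'
from h import *
class Ctl:
    """Kalman filter on (r, w, d) plus feedback linearisation with a smooth reference."""
    def __init__(s,c,rk,dur=4.,om=1.7):
        k=KS*(c-.04+.5)/(MGL*.479); s.k=np.clip(k,.85,1.25)
        s.x=np.array([-.45,.08,MGL*.479*s.k/KS-.5-(c-.04)]); s.P=np.diag([.03,.1,.06])**2
        s.r0,s.rk,s.dur,s.om,s.t=-.45,rk,dur,om,0.
    def ref(s,t):
        u=np.clip(t/s.dur,0,1); a=s.rk-s.r0
        return s.r0+a*(10*u**3-15*u**4+6*u**5),a*(30*u**2-60*u**3+30*u**4)/s.dur,a*(60*u-180*u**2+120*u**3)/s.dur**2
    def update(s,z,sig):
        H=np.array([1.,0,0]); K=s.P@H/(s.P[0,0]+sig**2); s.x=s.x+K*(z-s.x[0]); s.P=s.P-np.outer(K,H@s.P)
    def control(s,c0,T=.3):
        r,w=advance(s.x[0],s.x[1],c0,c0,s.k,s.x[2],.17,stop=False)
        R0,W0,A0=s.ref(s.t+.17+.15); r2,w2=r+.15*w,w
        ad=A0+s.om**2*(R0-r2)+2*s.om*(W0-w2)
        c=r2-s.x[2]+(s.k*IN*ad-s.k*MGL*np.sin(r2)+.002*w2)/KS
        return float(np.clip(np.clip(c,c0-.17,c0+.17),-.6,.62))
    def predict(s,c0,c1,T):
        f=lambda x:np.r_[advance(x[0],x[1],c0,c1,s.k,x[2],T,stop=False),x[2]]
        F=np.array([(f(s.x+e)-f(s.x-e))/2e-3 for e in np.eye(3)*1e-3]).T
        s.x=f(s.x); s.P=F@s.P@F.T+np.diag([.004,.03,.012])**2; s.t+=T
E
cat > simtest.py <<'E'
from ctl import *
rng=np.random.default_rng(0)
for k in (.85,1.05,1.25):
  for d in (-.06,.06):
    r,w,c=-.5,0.,.1; K=None; H=[]; C=[]
    for i in range(80):
        if K is None: c1=c+.04
        if K is None and r>-.47: K=Ctl(c,.17)
        if K is not None:
            z=r+.01*rng.normal()+.01*np.sin(7*r); K.update(z,.04 if z<-.3 else .015); c1=K.control(c)
            K.predict(c,c1,.3)
        r,w=advance(r,w,c,c1,k,d,.3); c=c1; H.append(r); C.append(c)
    H=np.array(H); print(k,d,"k est",round(K.k,2),"in",(abs(H[-45:]-.17)).max().round(3),"last25",(abs(H[-25:]-.17)).max().round(3),"max",H.max().round(2),"cmax",max(C),"cmin",min(C))
E
python3 simtest.py
python3 - <<'E'
from h import *
for c in (-.51,-.1,.3,.6):
    q=solver.solve_ik(*tool(c,-4,tilt=c+.55,dx=.5)); print(c,None if q is None else q.round(2))
E
```

```text
0.85 -0.06 k est 1.05 in 2.022 last25 1.688 max 2.19 cmax 0.62 cmin -0.6
0.85 0.06 k est 0.9 in 0.052 last25 0.052 max 0.22 cmax 0.26 cmin -0.3113376661091962
1.05 -0.06 k est 1.25 in 2.041 last25 2.041 max 2.21 cmax 0.62 cmin -0.6
1.05 0.06 k est 1.1 in 0.102 last25 0.102 max 0.38 cmax 0.41999999999999993 cmin -0.6
1.25 -0.06 k est 1.25 in 0.195 last25 0.092 max 0.34 cmax 0.7000000000000001 cmin -0.5956309653994165
1.25 0.06 k est 1.25 in 0.227 last25 0.227 max 0.4 cmax 0.58 cmin -0.6
-0.51 [-0.03  0.24  1.95  0.05  0.96 -0.23]
-0.1 [-0.31  0.33  1.85  0.42  1.21 -0.69]
0.3 [-0.51  0.53  1.74  0.63  1.51 -0.93]
0.6 [-0.59  0.7   1.65  0.73  1.73 -1.03]
```

```bash
cat > ctl.py <<'E'
from h import *
class Ctl:
    """EKF on (r, w, d, k) plus feedback linearisation along a smooth reference."""
    def __init__(s,c,rk,dur=5.,om=1.8,slew=.28):
        k=np.clip(KS*(c-.04+.5)/(MGL*.479),.88,1.22)
        s.x=np.array([-.45,.08,MGL*.479*k/KS-.5-(c-.04),k]); s.P=np.diag([.03,.1,.06,.12])**2
        # departure known: d and k correlated (d = 0.8 k + const)
        g=MGL*.479/KS; s.P[2,2]=(g*.1)**2+.03**2; s.P[3,3]=.1**2; s.P[2,3]=s.P[3,2]=g*.1**2
        s.r0,s.rk,s.dur,s.om,s.t,s.slew=-.45,rk,dur,om,0.,slew
    def ref(s,t):
        u=np.clip(t/s.dur,0,1); a=s.rk-s.r0
        return s.r0+a*(10*u**3-15*u**4+6*u**5),a*(30*u**2-60*u**3+30*u**4)/s.dur,a*(60*u-180*u**2+120*u**3)/s.dur**2
    def update(s,z,sig):
        H=np.eye(4)[0]; K=s.P@H/(s.P[0,0]+sig**2); s.x=s.x+K*(z-s.x[0]); s.P=s.P-np.outer(K,H@s.P)
        s.x[3]=np.clip(s.x[3],.83,1.28)
    def control(s,c0):
        _,_,d,k=s.x; r,w=advance(s.x[0],s.x[1],c0,c0,k,d,.17,stop=False)
        R0,W0,A0=s.ref(s.t+.17)
        # choose the held c whose mean effect over the next 0.3 s gives the wanted acceleration
        ad=A0+s.om**2*(R0-r)+2*s.om*(W0-w); ad/=1+s.om*.3+.5*(s.om*.3)**2*.5
        r2=r+.1*w
        c=r2-d+(k*IN*ad-k*MGL*np.sin(r2)+.002*w)/KS
        return float(np.clip(np.clip(c,c0-s.slew,c0+s.slew),-.65,.62))
    def predict(s,c0,c1,T):
        f=lambda x:np.r_[advance(x[0],x[1],c0,c1,x[3],x[2],T,stop=False),x[2:]]
        F=np.array([(f(s.x+e)-f(s.x-e))/2e-3 for e in np.eye(4)*1e-3]).T
        s.x=f(s.x); s.P=F@s.P@F.T+np.diag([.004,.02,.006,.002])**2; s.t+=T
E
cat > simtest.py <<'E'
from ctl import *
def run(k,d,kw,seed):
    rng=np.random.default_rng(seed); r,w,c=-.5,0.,.1; K=None; H=[]; n=0
    for i in range(95):
        if K is None:
            c1=c+.04
            if r>-.47: K=Ctl(c,.17,**kw)
        if K is not None:
            n+=1; z=r+.01*rng.normal()+.012*np.sin(9*r); K.update(z,.04 if z<-.3 else .015); c1=K.control(c); K.predict(c,c1,.3)
            H.append(r)
        r,w=advance(r,w,c,c1,k,d,.3); c=c1
        if n>50: break
    H=np.array(H); return H.max(),abs(H[int(kw["dur"]/.3)+4:]-.17).max()
for kw in [dict(dur=D,om=o) for D in (4.,5.5) for o in (1.5,2.,2.6,3.3)]:
    o=np.array([run(k,d,kw,i) for i,(k,d) in enumerate([(k,d) for k in (.85,.95,1.05,1.15,1.25) for d in (-.06,0,.06)])])
    print(kw,"worst max",o[:,0].max().round(2),"settled err",np.sort(o[:,1])[-4:].round(3))
E
python3 simtest.py
```

```text
{'dur': 4.0, 'om': 1.5} worst max 1.91 settled err [0.11  0.111 0.13  1.737]
{'dur': 4.0, 'om': 2.0} worst max 1.86 settled err [0.108 0.11  0.113 1.691]
{'dur': 4.0, 'om': 2.6} worst max 0.58 settled err [0.094 0.116 0.237 0.408]
{'dur': 4.0, 'om': 3.3} worst max 1.4 settled err [0.194 0.199 0.622 1.226]
{'dur': 5.5, 'om': 1.5} worst max 0.19 settled err [0.101 0.102 0.121 0.154]
{'dur': 5.5, 'om': 2.0} worst max 0.19 settled err [0.067 0.099 0.104 0.118]
{'dur': 5.5, 'om': 2.6} worst max 0.37 settled err [0.071 0.074 0.111 0.198]
{'dur': 5.5, 'om': 3.3} worst max 2.13 settled err [0.594 1.025 1.482 1.965]
```

```bash
cat >> ctl.py <<'E'
from scipy.optimize import least_squares
class MPC(Ctl):
    N=7; wc=.12
    def control(s,c0):
        _,_,d,k=s.x
        def f(u):
            r,w=s.x[:2]; c=c0; o=[]
            for i,v in enumerate(u):
                r,w=advance(r,w,c,v,k,d,.3,stop=False); R0,W0,_=s.ref(s.t+.3*(i+1))
                g=3. if i==s.N-1 else 1.
                o+=[g*(r-R0),g*.5*(w-W0),s.wc*(v-c)]; c=v
            return o
        u0=getattr(s,"u",None); u0=np.full(s.N,c0) if u0 is None else np.r_[u0[1:],u0[-1]]
        s.u=least_squares(f,np.clip(u0,-.6,.6),bounds=(-.65,.62),max_nfev=6).x
        return float(np.clip(s.u[0],c0-s.slew,c0+s.slew))
E
cat > simtest.py <<'E'
from ctl import *
import sys
from multiprocessing import Pool
def run(a):
    k,d,kw,wc,seed=a
    rng=np.random.default_rng(seed); r,w,c=-.5,0.,.1; K=None; H=[]; n=0; C=[]
    for i in range(95):
        if K is None:
            c1=c+.04
            if r>-.47: K=MPC(c,.17,**kw); K.wc=wc
        if K is not None:
            n+=1; z=r+.01*rng.normal()+.012*np.sin(9*r); K.update(z,.04 if z<-.3 else .015); c1=K.control(c); K.predict(c,c1,.3)
            H.append(r); C.append(c1)
        r,w=advance(r,w,c,c1,k,d,.3); c=c1
        if n>50: break
    H=np.array(H); return H.max(),abs(H[int(kw["dur"]/.3)+4:]-.17).max(),np.abs(np.diff(C[20:])).mean()
if __name__=="__main__":
  with Pool() as P:
    for kw,wc in [(dict(dur=D),w) for D in (4.5,5.5) for w in (.05,.15,.4)]:
      o=np.array(P.map(run,[(k,d,kw,wc,i) for i,(k,d) in enumerate([(k,d) for k in (.85,1.05,1.25) for d in (-.06,0,.06)])]))
      print(kw,wc,"worst max",o[:,0].max().round(2),"settled err",np.sort(o[:,1])[-4:].round(3),o[:,2].mean().round(3),flush=True)
E
export OMP_NUM_THREADS=1; nproc; time timeout 400 python3 simtest.py
```

```text
1
{'dur': 4.5} 0.05 worst max 2.03 settled err [0.575 1.242 1.552 1.856] 0.132
{'dur': 4.5} 0.15 worst max 0.83 settled err [0.084 0.089 0.1   0.658] 0.091
{'dur': 4.5} 0.4 worst max 0.26 settled err [0.073 0.078 0.104 0.134] 0.053
{'dur': 5.5} 0.05 worst max 1.5 settled err [0.85  1.108 1.248 1.331] 0.148
{'dur': 5.5} 0.15 worst max 0.38 settled err [0.056 0.074 0.094 0.347] 0.096
{'dur': 5.5} 0.4 worst max 0.2 settled err [0.073 0.113 0.121 0.13 ] 0.055
real	1m35.024s
user	4m34.550s
sys	0m0.223s
```

```bash
sed -i 's/np.diag(\[.004,.02,.006,.002\])/np.diag(s.Q)/; s/    """EKF on/    Q=[.002,.01,.004,.0005]\n    """EKF on/' ctl.py
sed -i 's/for D in (4.5,5.5) for w in (.05,.15,.4)/for D in (5.5,) for w in (.2,.4,.8)/' simtest.py
export OMP_NUM_THREADS=1; timeout 300 python3 simtest.py; grep -n "Q" ctl.py
```

```text
{'dur': 5.5} 0.2 worst max 0.2 settled err [0.062 0.087 0.091 0.101] 0.06
{'dur': 5.5} 0.4 worst max 0.21 settled err [0.075 0.101 0.107 0.147] 0.042
{'dur': 5.5} 0.8 worst max 0.22 settled err [0.082 0.094 0.136 0.182] 0.032
3:    Q=[.002,.01,.004,.0005]
28:        s.x=f(s.x); s.P=F@s.P@F.T+np.diag(s.Q)**2; s.t+=T
```

```bash
cat >> h.py <<'E'
DEP=4; FI=.55
def pose(c,back=0): return tool(c,-DEP+back,tilt=c+FI,dx=.5)
def crank(c,rate=150):
    p,o=pose(c); arm.line_to(p,o,rate=rate)
E
python3 - <<'E'
from h import *
c0=.1; z=R.from_quat(sense()["tcp_rot"]).as_matrix()[:,2]
arm.line_to(sense()["tcp_pos"]-60*z,rate=250); let_go()
p,o=pose(-.51,60); arm.move_ptp(p,o)
p,o=pose(-.51); arm.line_to(p,o,rate=150); grasp(60)
for c in (-.51,-.38,-.25,-.12,0.,.1):
    if c>-.5: crank(c)
    s=sense(); print(c,round(s["time"],2),s["contact_force"].round(1),s["wrist_torque"].round(2),round(s["opening"],2),round(float(s["grip_force"]),1))
    if s["opening"]<25: break
E
```

```text
-0.51 29.15 [-1.8  2.5  5.4] [ 0.41  0.27 -0.01] 31.39 58.8
-0.38 29.44 [-2.2  2.5  5.3] [0.37 0.27 0.08] 31.49 62.4
-0.25 29.73 [-0.8  0.2  3.2] [0.09 0.11 0.1 ] 31.82 62.9
-0.12 30.01 [ 0.3  1.3 -1.6] [-0.14 -0.22 -0.02] 31.43 63.3
0.0 30.27 [ 2.   0.9 -4.9] [-0.54 -0.48 -0.14] 31.17 64.2
0.1 30.52 [  2.6   1.7 -10.1] [-0.95 -0.69 -0.33] 30.97 65.1
```

```bash
cat >> h.py <<'E'
DEP=5.5; FI=.5
def pose(c,back=0):
    p,o=tool(c,-DEP+back,tilt=c+FI,dx=.5); return p+Z0@[0,6,0],o
E
python3 - <<'E'
from h import *
for c in (.155,.22,.28):
    crank(c); s=sense(); print(c,round(s["time"],2),s["contact_force"].round(1),s["wrist_torque"].round(2),round(s["opening"],2),round(float(s["grip_force"]),1))
t=snapshot("top"); D=diffprof(t); print(D[::4].astype(int))
E
```

```text
0.155 30.77 [ 1.5 -0.3  2.5] [-0.26 -0.04 -0.05] 31.23 65.8
0.22 31.02 [ 0.2 -1.8  5.5] [0.12 0.13 0.09] 31.16 66.2
0.28 31.27 [-1.  -2.2  7.7] [0.24 0.17 0.21] 31.09 66.3
[-15 -14 -16 -17 -18 -18 -16 -13 -13 -12 -13 -11  -8  -7 -15 -11  -7  -7
  -6  -5  -7  -4  -7  -8 -10 -13 -16 -18 -17]
```

```bash
cat >> h.py <<'E'
DEP=4.7; FI=.5275
def pose(c,back=0):
    p,o=tool(c,-DEP+back,tilt=c+FI,dx=.5); return p+Z0@[0,3,0],o
E
cat > go.py <<'E'
from ctl import *
import pickle,sys
c=.2525; K=None; L=[]; tin=None; lost=0; seen=0; D0=None
j0=np.argmin(abs(AN+.46)); bm=(AN>-.3)&(AN<-.15)
try:
  while True:
    s=sense(); ts=s["time"]; t=snapshot("top"); D=diffprof(t)
    if s["opening"]<25 or ts>60: print("ABORT",s["opening"],ts); break
    pred=None if K is None else K.x[0]
    L.append((ts,c,t["image"][90:240,200:400].copy()))
    if K is None:
        drop=D[j0]-D[bm].mean(); a,q=measure(D,-.38,.06)
        D0=drop if D0 is None else D0
        print(round(ts,2),round(c,3),"drop",round(drop-D0,1),"q",round(q,1),"F",s["contact_force"].round(0))
        if drop-D0<-8 and q>7: K=MPC(c,MK,dur=5.5); K.wc=.2
        else:
            c1=c+.04
            if c1>.66: print("no lift"); break
    if K is not None:
        if K.t>0:
            z,q=measure(D,np.clip(pred,-.42,.4)); ok=q>12 and not(z<-.35 and pred<-.4)
            if ok: K.update(z,.04 if z<-.3 else .015)
            lost=0 if ok else lost+1
            print(round(ts,2),"c",round(c,2),"z",round(z,3),"q",int(q),"pred",round(pred,3),"x",K.x.round(3),"ref",round(K.ref(K.t)[0],2),"F",s["contact_force"].round(0))
        tin=(tin or ts) if abs(K.x[0]-MK)<.09 else None
        if tin and ts-tin>12.5 and abs(K.x[0]-MK)<.04 and abs(K.x[1])<.05: print("held",ts-tin); break
        c1=K.control(c)
    crank(c1,400)
    if K is not None: K.predict(c,c1,.3 if K is None else sense()["time"]-ts)
    c=c1
finally:
  pickle.dump((c,K,L),open("state.pkl","wb"))
E
OMP_NUM_THREADS=1 python3 go.py
```

```text
31.32 0.253 drop 0.0 q 0.9 F [-2. -2.  8.]
31.62 0.292 drop -0.4 q 1.9 F [ 1.  2. -3.]
31.93 0.332 drop -2.0 q 0.8 F [ 3.  3. -4.]
32.23 0.372 drop -3.1 q 1.1 F [ 2.  2. -5.]
32.52 0.412 drop -3.9 q 2.2 F [ 2.  3. -7.]
32.83 0.452 drop -5.1 q 7.9 F [ 3.  5. -8.]
33.12 0.492 drop -11.9 q 18.0 F [ 2.  5. -9.]
33.56 c 0.26 z -0.363 q 30 pred -0.417 x [-0.417  0.036  0.     1.189] ref -0.45 F [  4.   4. -13.]
33.93 c 0.44 z -0.339 q 27 pred -0.413 x [-0.349  0.1    0.008  1.195] ref -0.43 F [ 3.  5. -8.]
34.42 c 0.16 z -0.255 q 27 pred -0.301 x [-0.257  0.115  0.021  1.205] ref -0.4 F [  5.   3. -17.]
34.72 c 0.09 z -0.224 q 33 pred -0.231 x [-0.226  0.071  0.029  1.212] ref -0.36 F [  6.   2. -16.]
35.04 c 0.22 z -0.2 q 24 pred -0.21 x [-0.202  0.064  0.042  1.225] ref -0.31 F [  4.   4. -12.]
35.34 c 0.21 z -0.172 q 35 pred -0.178 x [-0.173  0.104  0.049  1.232] ref -0.25 F [  3.   3. -14.]
35.64 c 0.14 z -0.15 q 57 pred -0.137 x [-0.147  0.112  0.039  1.221] ref -0.19 F [  6.   2. -15.]
35.94 c 0.18 z -0.135 q 69 pred -0.11 x [-0.128  0.103  0.023  1.203] ref -0.12 F [  5.   2. -15.]

[... 4234 characters left out ...]
 0.17 F [  7.  -2. -17.]
48.64 c -0.14 z 0.173 q 66 pred 0.173 x [ 1.730e-01 -1.000e-03 -1.800e-02  1.136e+00] ref 0.17 F [  7.  -2. -17.]
48.94 c -0.14 z 0.173 q 65 pred 0.173 x [ 1.730e-01 -1.000e-03 -1.800e-02  1.136e+00] ref 0.17 F [  7.  -3. -17.]
49.24 c -0.14 z 0.173 q 66 pred 0.173 x [ 0.173 -0.    -0.018  1.136] ref 0.17 F [  6.  -3. -17.]
49.54 c -0.14 z 0.173 q 65 pred 0.173 x [ 0.173 -0.    -0.018  1.136] ref 0.17 F [  7.  -3. -17.]
49.84 c -0.14 z 0.173 q 66 pred 0.173 x [ 1.730e-01 -1.000e-03 -1.800e-02  1.136e+00] ref 0.17 F [  6.  -2. -16.]
50.14 c -0.14 z 0.173 q 66 pred 0.173 x [ 1.730e-01 -1.000e-03 -1.800e-02  1.136e+00] ref 0.17 F [  5.  -2. -17.]
held 12.608400000000003
```

```bash
python3 - <<'E'
from ctl import *
import pickle
c,K,L=pickle.load(open("state.pkl","rb"))
a=[cv2.resize(L[i][2][40:115,50:150],(400,300),interpolation=cv2.INTER_CUBIC) for i in (len(L)-40,len(L)-1)]
cv2.imwrite("pics/end.png",np.hstack(a)[:,:,::-1])
E
```

```text
(no output)
```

View pics/end.png

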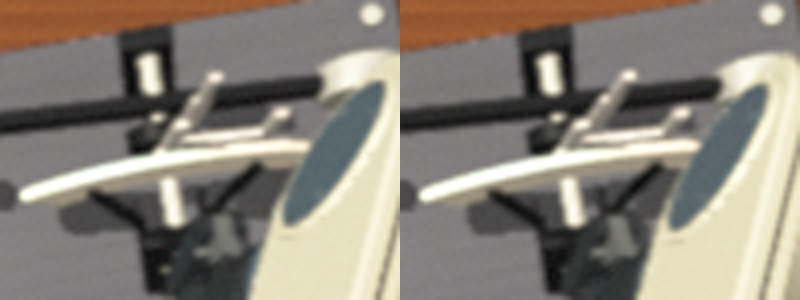

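```bash
python3 -c "
from plant import *
print(order.job_done())"
```

```text
the job is handed in; nothing more can be done
None
```

I handed the job in at about 50 s: by the camera tracking the pointer had stood between the prongs for over 12 s and was still there, with the knob still gripped; the knob had slipped from the grip twice in earlier tries, one of which lifted the rocker partway and let it fall back on its start stop.

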